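# Shift the jar mill to the blue gear

## Task

Put the jar mill into its blue gear: with the fingertips, push the gear lever out of the park slot, along the cross channel of the gate, and fully home into the corner slot marked by the blue disc, then take the hand away. Only push the knob sideways, never pull it up, do not push the lever into any other coloured gear on the way, and leave the things on the bench where they stand.

Things in the scene. Friction and masses are not known exactly. Their poses are not given: they have to be found in the camera images.
- mill: bench jar mill, fixed; origin on the bench right under gate_center. White gear housing 180 x 200 mm, top 100 mm above the bench, on a grey plinth 260 mm wide (x -90 to +290, up to 50 mm high); behind the housing a white jar with a red lid lies on rollers, near side at x = +135 mm, top 198 mm above the bench
- gate_center (a point): centre of the gate, on top of the 10 mm aluminium gate plate (136 x 120 mm), 110 mm above the bench. x: along the slots to the jar end (away from the robot, within 0.35 rad), y: left along the cross channel, z: up. The cross channel runs along y through this point, walls at x = +-6.5 mm, ends at y = +-29.5 mm. Five slots, 13 mm wide, run from it along x and end at x = +-26.5 mm
- park_slot (a point): mouth of the unmarked park slot, at the middle of the channel (20 mm to the robot's side of gate_center, y = 0): this slot runs back only (-x). The other four are the gear slots in the corners: at y = +23 mm and at y = -23 mm, each both forward (+x) and back (-x), seen from gate_center. The gate's walls stop the lever's stem
- knob_center (a point): centre of the black ball knob, 32 mm diameter, on top of the lever, 173 mm from lever_pivot: 185 mm above the bench when upright. With respect to gate_center: parked about x -39, y 0 mm; in the channel x within +-3, y -45 to +45 mm; home in a corner slot about x +-39, y +-42 mm, and 7 to 10 mm lower than upright. About 3 N on it moves the lever
- lever_pivot (a point): fixed point about which the lever, a 10 mm steel stem, tilts both ways; 12 mm above the bench, right under gate_center, inside the housing. The lever starts in the park slot, tilted to the robot. It stays where it is left: stiff joint, no return spring, no detents
- stem_at_gate (a point): point on the stem's axis 93 mm from lever_pivot, where the stem passes through the gate plate. Its x, y tell where the stem is in the gate: home in a corner slot it is about 21 mm in x and 23 mm in y from gate_center
- lever (a joint): fore-and-aft tilt of the lever (rad): 0 in the channel, about +0.22 fully home in a forward (+x of gate_center) slot, about -0.22 fully home in a back slot
- cross (a joint): sideways tilt of the lever (rad): 0 in the middle (park column), about +0.25 in the left (+y of gate_center) column, about -0.25 in the right column
- knob (a joint): how far the knob is pulled up along the stem (m): 0 at rest, 0.014 at most. It is a spring lock, 10 N to start it; it must not be pulled up
- mark_blue: blue fixed disc, 24 mm diameter, on the gate plate, marking the corner slot that it lies beyond; origin under its centre, 110 mm above the bench.  The lever's stem, when fully home in the slot that it marks, ends 28 mm (centre to centre, at gate height) from the disc. Which disc marks which of the four corner slots changes from run to run.
- mark_red: red fixed disc, 24 mm diameter, on the gate plate, marking the corner slot that it lies beyond; origin under its centre, 110 mm above the bench. 
- mark_yellow: yellow fixed disc, 24 mm diameter, on the gate plate, marking the corner slot that it lies beyond; origin under its centre, 110 mm above the bench. 
- mark_green: green fixed disc, 24 mm diameter, on the gate plate, marking the corner slot that it lies beyond; origin under its centre, 110 mm above the bench. 
- tub: white plastic tub with a red screw lid, 96 mm diameter, 120 mm tall, loose bystander standing beside the mill; origin at the centre of its underside
- amber_bottle: brown glass bottle with a black cap, 66 mm diameter, 160 mm tall, loose bystander standing beside the mill; origin at the centre of its underside
- beaker: empty glass beaker, 84 mm diameter, 100 mm tall, loose bystander standing beside the mill; origin at the centre of its underside
- white_bottle: white plastic bottle, 64 mm diameter, 170 mm tall, loose bystander standing beside the mill; origin at the centre of its underside
- spatula: powder spatula with a dark wooden handle, 165 mm long, lying flat on the bench, loose bystander; origin at the middle of its length, on its underside
- cork_ring: cork flask ring, 70 mm diameter, 22 mm high, loose bystander standing beside the mill; origin at the centre of its underside
- pot: small white ceramic pot, 68 mm diameter, 60 mm tall, loose bystander standing beside the mill; origin at the centre of its underside

How it is judged (in metres and radians):
On the way, in this order (a step that is already met when the one before it is completed fails the run):
1. the lever is out of the park slot, in the cross channel (value of joint lever between -0.06 and 0.06 rad), for 0.1 s.
2. the lever stands in the blue disc's slot (horizontal distance between stem_at_gate and mark_blue below 0.0325 m), for 0.2 s.
At the end, for the whole second after the job is handed in: the lever's stem is home in the slot marked by the blue disc, within 4 mm of the slot's end (stem within 32.5 mm of the disc's centre), at rest, with the knob down (horizontal distance between stem_at_gate and mark_blue below 0.0325 m and value of joint knob below 0.003 m and velocity of joint lever between -0.03 and 0.03 rad/s and velocity of joint cross between -0.03 and 0.03 rad/s); the robot touches nothing.
It fails at once if the lever was pushed into a gear other than the blue one (13 mm or more of 21 mm) ((horizontal distance between stem_at_gate and mark_red below 0.037 m or horizontal distance between stem_at_gate and mark_yellow below 0.037 m or horizontal distance between stem_at_gate and mark_green below 0.037 m) and (value of joint cross above 0.12 rad or value of joint cross below -0.12 rad)).
It fails at once if the knob was pulled up by more than 6 mm (value of joint knob above 0.006 m).
It fails at once if a bystander was moved by more than 20 mm (distance of any of tub, amber_bottle, beaker, white_bottle, spatula, cork_ring, pot from where it was at the start of the episode above 0.02 m).
It also fails if it takes over 48 s, if anything falls off the work surface, if the arm or the gripper's body presses on something with over 40 N, if the wrist force passes 120 N, or if a joint passes its speed limit or range.

## Robot

A 6-joint arm with a two-finger parallel gripper is mounted at the origin on the work surface. World frame = base frame: x ahead of the robot, y to its left, z up, the work surface at z = 0. Lengths are in mm, angles in rad, forces in N, time in s.
With the tool pointing down it reaches from about 325 to 875 mm from the base axis. Payload 4.4 kg.
Tool frame: the origin (TCP) lies on the centre line of the jaws, within the pads' length; the fingertips stand ahead of it and the grasp point (between the pads) lies 6 mm ahead of it (ctrl.tcp_to_tips is the z of the fingertips in the tool frame, in mm); z points along the fingers, y is the direction in which the jaws open and shut (so a half turn about z gives the same grasp; the last joint's range is limited). The gripper opens to 85 mm and grips with 20 to 120 N. Pads are 22 mm wide; open, the fingers measure 114 mm over their backs; the gripper's body (76 mm by 85 mm) begins 54 mm behind the grasp point. The pads swing forward as they close: fully open they stand 13 mm farther back than shut.
Start: joints at [1.081, 0.207, 1.542, -0, 1.393, -0.15], TCP at [191.114, 542.313, 256.282] pointing down, gripper open.
Joint ranges: [-2.73, 2.73], [-0.86, 2.22], [0.23, 2.46], [-1.11, 4.25], [0.08, 2.63], [-2.82, 2.82]. Speed limits (rad/s): [2.79, 2.79, 3.14, 3.14, 3.14, 3.14].

## Interface

Orientations are given as a 3x3 rotation matrix whose columns are the frame's x, y, z axes.
In Python, from plant import ctrl, sensors, optics gives the robot as it stands. Calls block until the motion is done:
- ctrl.move_ptp(position, orientation): joint-space move of the TCP to a pose.
- ctrl.move_l(position, rot=None, vel=150, threshold=None): straight line of the TCP; rot=None keeps the orientation; vel is the mean speed in mm/s. With threshold (N) it stops when the force on the tool has changed by that much, and returns True; else False.
- ctrl.set_joints(angles): joint-space move.
- ctrl.gripper_to(opening, force=None): finger opening in mm; force is the grip in N (None keeps the last); returns when the fingers have stopped.
- ctrl.hold(seconds).
- ctrl.solve_ik(position, orientation): joint angles nearest the present ones, or None.
- sensors.read_state(): the state.
- optics.grab_frame(name): name is "side" or "top" or "wrist"; returns (picture, depth): 420x560x3 uint8, red, green, blue; 420x560 float32, mm along the optical axis (not along the pixel's ray), 0 where there is no reading.
- optics.camera_params(name): a dict with "mtx" (3x3 intrinsics, pixels), "R" (3x3) and "t" (3): a world point X has camera coordinates R X + t; the wrist camera has in their place "T_tool_cam" (4x4, takes a point from camera to tool coordinates, whose origin is the TCP and whose axes are the flange's). Camera axes: x right, y down, z forward; pixel columns grow to the right and rows downward; lengths in mm; the calibration is good to about 2 mm. A picture is of the moment at which its call begins: read the wrist's pose just before it. camera_params takes no time and is no camera call.
A pose or a line that the arm cannot do raises ctrl.MotionError and nothing moves.
- ctrl.finish_job(): hands the job in, once; it reports no verdict.
The state is a dict: "t": time; "q": joint angles; "qvel": joint speeds; "tau": joint torques, N m; "eef_pos": TCP position; "eef_rot": TCP orientation; "force": force on the tool from outside, world axes, zero at the start; "wrist_torque": the same for the moment, N m; "grip_width": finger opening in mm.
Only numpy, scipy, OpenCV 4.12 (cv2) and the standard library are available. Lean on these libraries where they do the work, as an engineer would, in place of code of your own. Each camera call takes 0.05 s, during which the arm holds its last target.

## Working session

There is one attempt and no reset: what is moved stays moved. The work goes in short steps, each a Python script; the robot and the scene stay as the last script left them, time stands still between calls to the robot, and variables do not carry over. Pictures are saved under pics/ and viewed, and the job is handed in when it is done.

```bash
mkdir -p pics; ls
python3 - <<'E'
from plant import ctrl,sensors,optics
import cv2
for n in ["side","top"]:
    p,d=optics.grab_frame(n); cv2.imwrite(f"pics/{n}0.png",p[:,:,::-1])
    import numpy as np; np.savez(f"{n}0.npz",p=p,d=d,**{k:v for k,v in optics.camera_params(n).items()})
    c=optics.camera_params(n); print(n,c["mtx"],c["R"],c["t"])
print(ctrl.tcp_to_tips, sensors.read_state()["t"])
E
```

```text
pics
side [[425.52247993   0.         278.97384662]
 [  0.         425.52247993 213.54901633]
 [  0.           0.           1.        ]] [[ 0.73391504 -0.6792058  -0.00694269]
 [-0.41460559 -0.43985857 -0.79663457]
 [ 0.53802502  0.58754057 -0.60442134]] [-395.46019532  371.44791331  641.72118555]
top [[443.36128789   0.         281.72333482]
 [  0.         443.36128789 207.37472816]
 [  0.           0.           1.        ]] [[ 7.78001027e-03 -9.99968016e-01  1.85434768e-03]
 [-9.91401523e-01 -7.95557020e-03 -1.30612896e-01]
 [ 1.30623471e-01 -8.22233434e-04 -9.91431709e-01]] [  -7.88068125  576.25617345 1211.44388437]
25.0 0.1
```

View pics/side0.png

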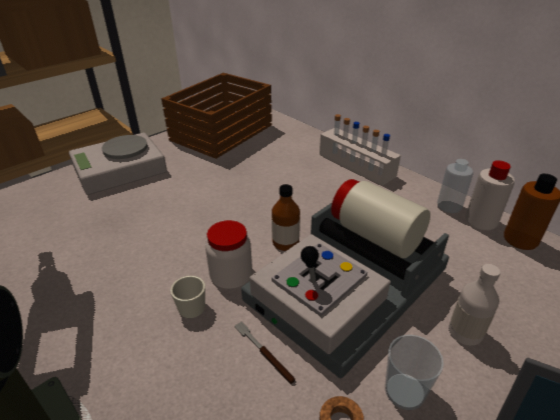

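View pics/top0.png

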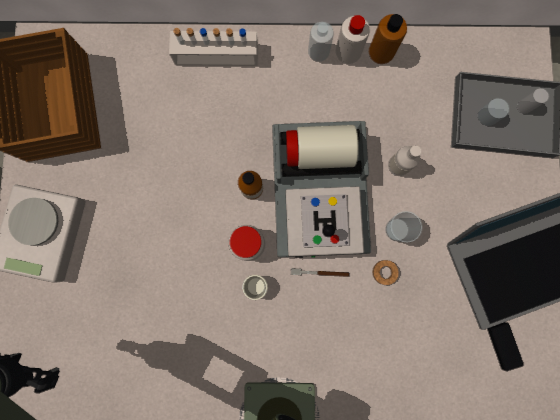

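The blue disc is at top-image pixel (315,202), on the far-left side of the gate. The knob is at about (329,229), parked toward the robot. Next I'll measure the poses.

```bash
cat > h.py <<'E'
import numpy as np,cv2
def ray(c,uv,z):
    K,R,t=c["mtx"],c["R"],c["t"]
    d=R.T@np.linalg.solve(K,[uv[0],uv[1],1.]); o=-R.T@t
    return o+d*(z-o[2])/d[2]
def discs(p,box):
    hsv=cv2.cvtColor(p,cv2.COLOR_RGB2HSV); x0,y0,x1,y1=box; out={}
    for n,(a,b) in dict(red=(0,7),yellow=(20,34),green=(45,85),blue=(100,130)).items():
        m=cv2.inRange(hsv,(a,140,60),(b,255,255)); mm=np.zeros_like(m); mm[y0:y1,x0:x1]=m[y0:y1,x0:x1]
        k,l,s,ce=cv2.connectedComponentsWithStats(mm)
        if k>1:
            i=1+np.argmax(s[1:,4]); out[n]=(ce[i],s[i,4])
    return out
E
python3 - <<'E'
from h import *
for n,box in [("top",(290,188,352,252)),("side",(272,235,368,310))]:
    f=np.load(n+"0.npz"); 
    r=discs(f["p"],box)
    for k,(c,a) in r.items(): print(n,k,c.round(1),a,ray(f,c,111).round(1))
    x0,y0,x1,y1=box
    cr=f["p"][y0-5:y1+5,x0-5:x1+5,::-1]; cv2.imwrite(f"pics/{n}0c.png",cv2.resize(cr,None,fx=7,fy=7,interpolation=cv2.INTER_CUBIC))
E
```

```text
top red [334.4 238.5] 56 [ 485.2 -142.3  111. ]
top yellow [332.3 200.8] 61 [ 585.3 -137.5  111. ]
top green [317.  239.2] 47 [483.2 -96.6 111. ]
top blue [315.1 201.4] 51 [583.4 -91.7 111. ]
side red [309.7 294.6] 75 [ 484.8 -139.7  111. ]
side yellow [345.8 266. ] 91 [ 586.6 -136.7  111. ]
side green [292.1 281.5] 77 [484.  -95.7 111. ]
side blue [326.9 254.7] 72 [584.1 -90.7 111. ]
```

View pics/top0c.png

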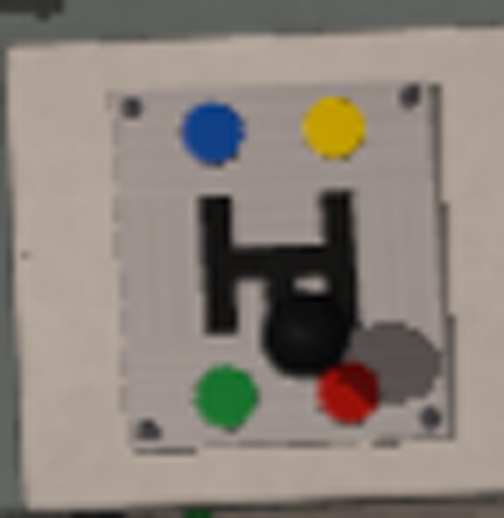

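View pics/side0c.png

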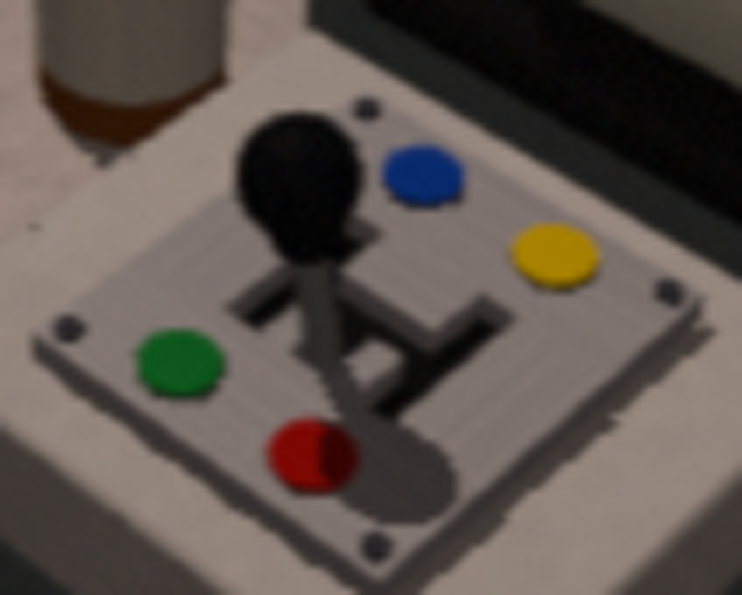

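```bash
cat >> h.py <<'E'
from plant import ctrl,sensors,optics
C=np.array([534.6,-116.4]); a=0.045
X=np.array([np.cos(a),np.sin(a)]); Y=np.array([-X[1],X[0]])
def rot(s): 
    y=np.r_[s*Y,0]; z=np.array([0,0,-1.]); return np.c_[np.cross(y,z),y,z]
def P(x,y,tip): return np.r_[C+x*X+y*Y, tip+25.0]
def st():
    s=sensors.read_state(); d=s["eef_pos"][:2]-C
    print("t %.2f mill xy %.1f %.1f tip %.1f F"%(s["t"],d@X,d@Y,s["eef_pos"][2]-25), np.round([s["force"][:2]@X,s["force"][:2]@Y,s["force"][2]],1),"w %.1f"%s["grip_width"])
def snap(tag,n="top",box=(290,180,352,252),f=7):
    p,d=optics.grab_frame(n); x0,y0,x1,y1=box
    cv2.imwrite(f"pics/{tag}.png",cv2.resize(p[y0:y1,x0:x1,::-1],None,fx=f,fy=f,interpolation=cv2.INTER_CUBIC))
E
python3 - <<'E'
from h import *
s=sensors.read_state(); print(s["eef_rot"].round(2))
best=None
for sg in (1,-1):
    q=ctrl.solve_ik(P(-85,0,215),rot(sg)); print(sg,q)
    if q is not None and (best is None or abs(q[5]-s["q"][5])<best[0]): best=(abs(q[5]-s["q"][5]),sg)
print(best, ctrl.tcp_to_tips)
ctrl.gripper_to(0,force=40); print(ctrl.tcp_to_tips)
ctrl.move_ptp(P(-85,0,235),rot(best[1])); st()
snap("a_side","side",(200,180,420,345),3.6)
E
```

```text
[[-0.94  0.33 -0.  ]
 [ 0.33  0.94 -0.  ]
 [ 0.   -0.   -1.  ]]
1 [-4.47501004e-01 -1.55246004e-02  1.81874290e+00 -4.44089210e-16
  1.33837435e+00 -2.06329733e+00]
-1 [-4.47501004e-01 -1.55246004e-02  1.81874290e+00 -4.44089210e-16
  1.33837435e+00  1.07829532e+00]
(np.float64(1.2288223785559793), -1) 25.0
25.0
t 3.38 mill xy -84.8 0.6 tip 235.0 F [0.4 0.3 0.4] w -0.0
```

View pics/a_side.png

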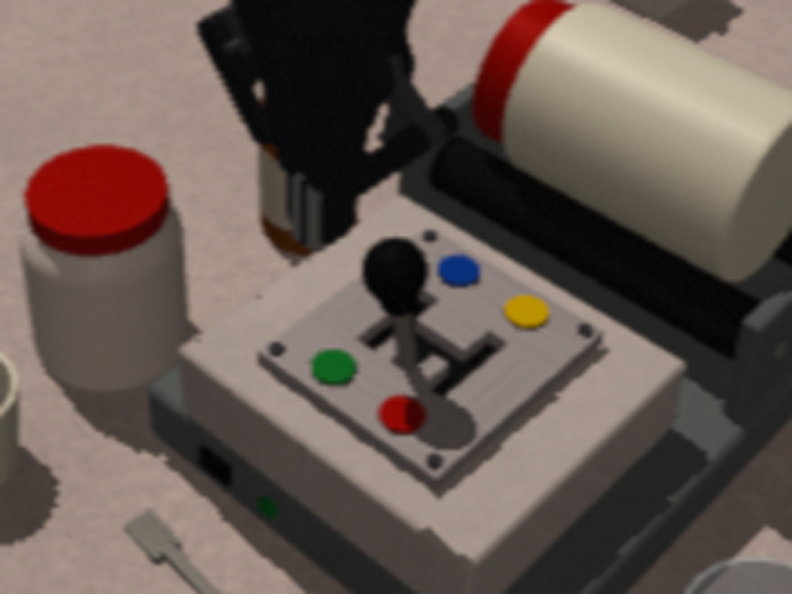

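The picture shows the closed hand at crop pixel (310,200), above and on the robot side of the knob at (395,275). Nothing else has moved. I'll descend and make the first push.

Run:
```python
from h import *
ctrl.move_l(P(-85,0,166),vel=120); st()
r=ctrl.move_l(P(-22,0,166),vel=30,threshold=14); print(r); st()
snap("b_side","side",(200,180,420,345),3.6)
```

```text
t 4.16 mill xy -84.5 -0.1 tip 166.5 F [ 0.4 -0.8  1. ] w 0.1
False
t 6.41 mill xy -23.1 -0.0 tip 166.0 F [-6.4 -0.6  4.8] w -0.2
```

View pics/b_side.png

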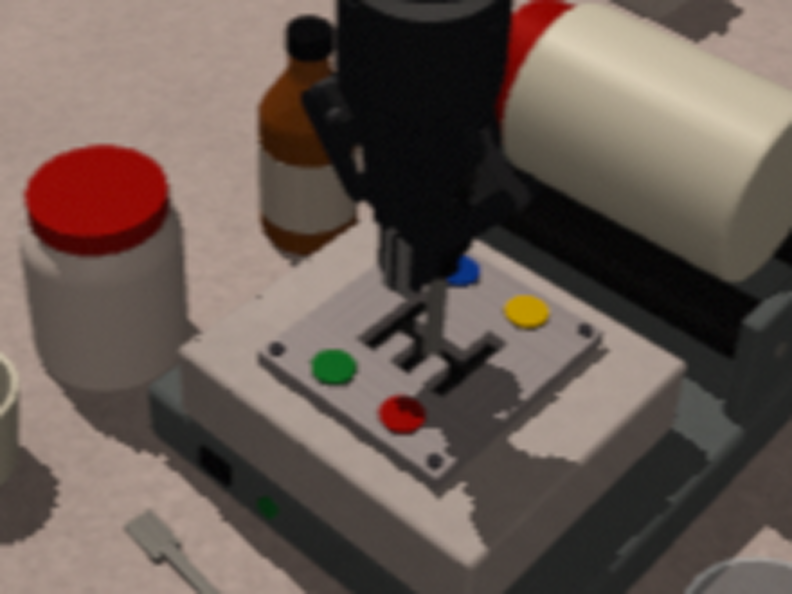

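The stem, at about crop pixel (433,330), is out of the park slot and in the cross channel. I'll back off, come down on the knob's right side and check from above.

Run:
```python
from h import *
ctrl.move_l(P(-45,0,166),vel=80)
ctrl.move_l(P(-45,0,225),vel=150)
ctrl.move_l(P(-60,-65,225),vel=150); st()
snap("c_side","side",(200,180,420,345),3.6)
snap("c_top","top",(290,180,362,252),7)
```

```text
t 8.03 mill xy -60.4 -64.5 tip 224.0 F [-0.1  0.3  0.2] w 0.0
```

View pics/c_side.png

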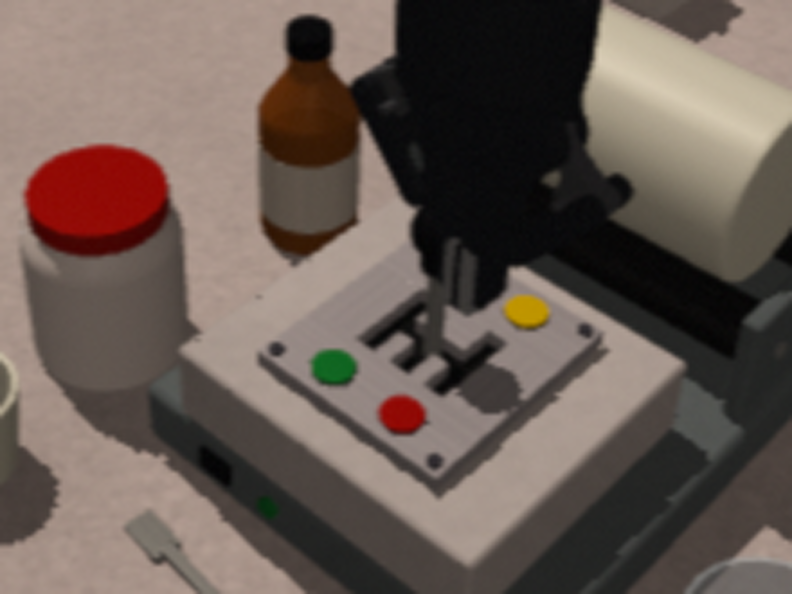

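View pics/c_top.png

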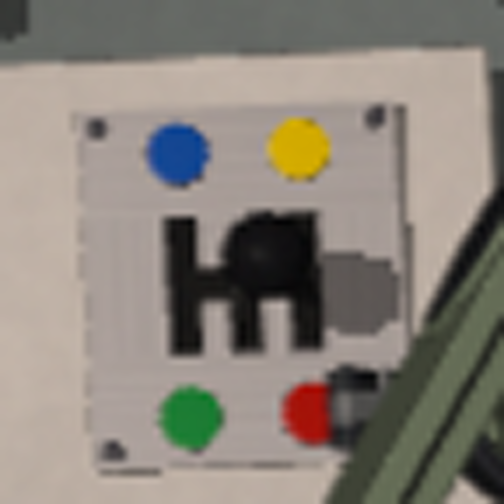

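From above, the lever is upright in the channel, with the knob at crop pixel (267,255). I'll convert that to mill coordinates and then push left.

Run:
```python
from h import *
c=optics.camera_params("top")
w=ray(c,(267/7+290-.5,255/7+180-.5),185)[:2]-C; print("knob",w@X,w@Y)
ctrl.move_l(P(0,-65,225),vel=150)
ctrl.move_l(P(0,-55,170),vel=150); st()
r=ctrl.move_l(P(0,14,166),vel=35,threshold=14); print(r); st()
snap("d_side","side",(200,180,420,345),3.6)
snap("d_top","top",(290,180,362,252),7)
```

```text
knob 1.8155928389765534 -0.7921241419721778
t 9.20 mill xy -0.3 -55.1 tip 170.3 F [ 0.1 -0.7  1. ] w -0.0
False
t 11.32 mill xy -0.2 13.7 tip 165.7 F [ 1.2 -4.3 -1.8] w 0.3
```

View pics/d_side.png

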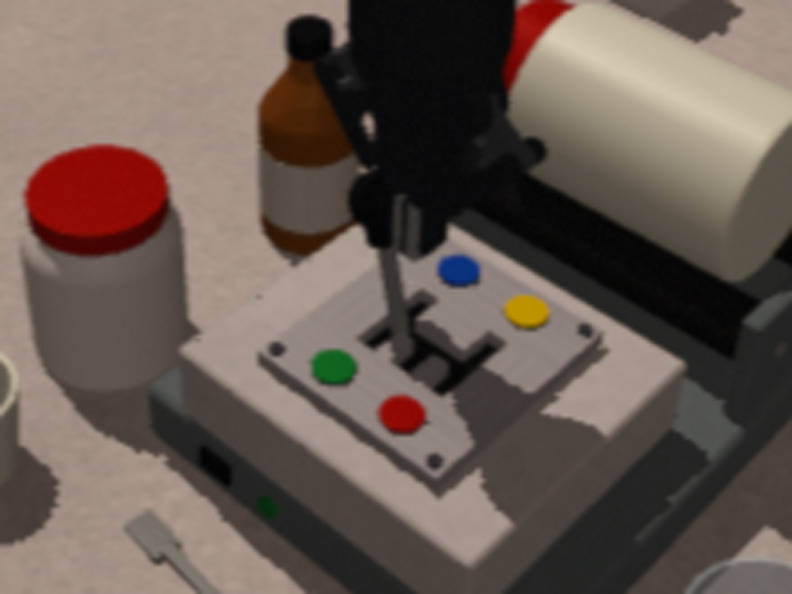

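View pics/d_top.png

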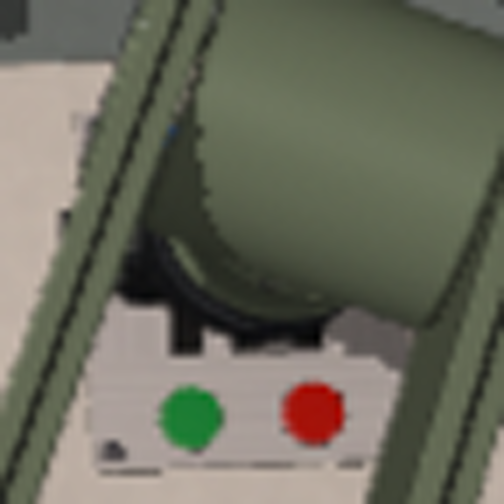

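The stem is near the left column, at about crop pixel (400,335). The force is still just sliding friction at 4 N, so I'll keep pushing left until it meets the channel end.

Run:
```python
from h import *
r=ctrl.move_l(P(0,24,166),vel=20,threshold=9); print(r); st()
ctrl.move_l(P(0,0,166),vel=80); st()
ctrl.move_l(P(0,0,225),vel=150)
ctrl.move_l(P(-62,20,225),vel=150)
snap("e_side","side",(200,180,420,345),3.6)
snap("e_top","top",(290,180,362,252),7)
```

```text
True
t 11.74 mill xy -0.2 14.3 tip 165.5 F [ 1.3 -4.4  0.9] w 0.0
t 12.07 mill xy -0.1 -0.1 tip 165.9 F [-0.9  0.9  0.3] w -0.2
```

View pics/e_side.png

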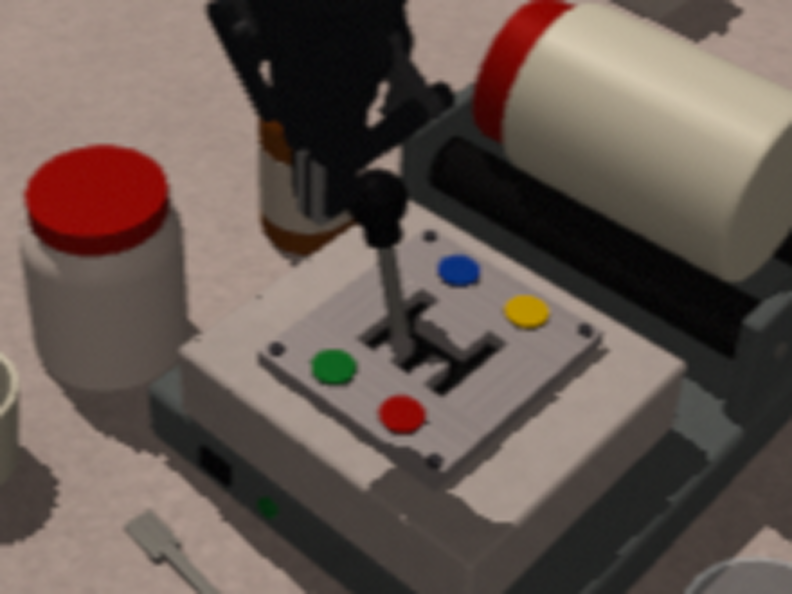

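View pics/e_top.png

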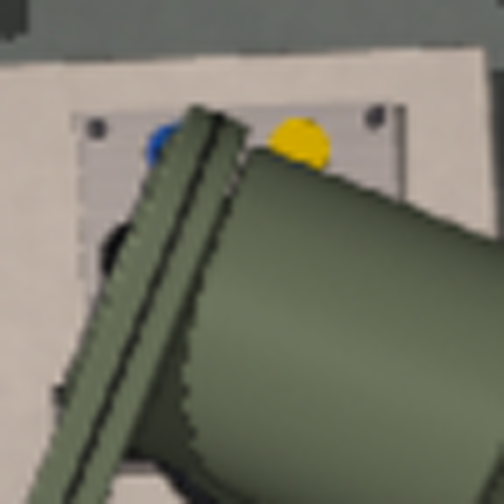

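Run:
```python
from h import *
c=optics.camera_params("side")
for z in (179,181):
    w=ray(c,(379/3.6+200-.4,200/3.6+180-.4),z)[:2]-C; print("knob",w@X,w@Y)
```

```text
knob 3.209754611046848 41.60341912136556
knob 1.397721108575576 40.059742074738374
```

The side view puts the knob at about x +2, y +41 mm, so the lever is in the left column. Next I'll push forward into the blue slot.

Run:
```python
from h import *
ctrl.move_l(P(-55,41,225),vel=120)
ctrl.move_l(P(-55,41,162),vel=120); st()
r=ctrl.move_l(P(8,41,160),vel=35,threshold=16); print(r); st()
r=ctrl.move_l(P(24,41,160),vel=12,threshold=12); print(r); st()
snap("f_side","side",(200,180,420,345),3.6)
```

```text
t 14.30 mill xy -54.6 40.6 tip 162.5 F [-0.5 -0.  -0.6] w -0.1
False
t 16.25 mill xy 7.7 41.0 tip 159.7 F [-2.8 -0.4 -1. ] w 0.2
True
t 16.97 mill xy 10.5 41.3 tip 158.7 F [-2.6  0.1  1.8] w 0.2
```

View pics/f_side.png

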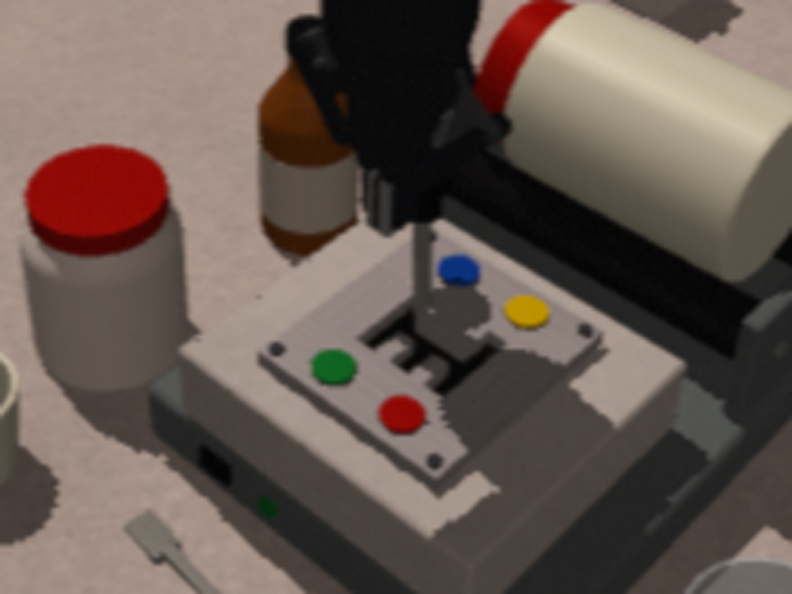

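The stem is at the far end of the left slot, crop pixel (423,300), next to the blue disc. I'll press a little harder to confirm the end stop, then back off and look.

Run:
```python
from h import *
r=ctrl.move_l(P(24,41,160),vel=15,threshold=20); print(r); st()
ctrl.hold(0.2); st()
ctrl.move_l(P(-20,41,160),vel=80)
ctrl.move_l(P(-30,41,235),vel=150)
ctrl.move_l(P(-150,0,300),vel=200); st()
snap("g_side","side",(200,180,420,345),3.6)
snap("g_top","top",(290,180,362,252),7)
snap("g_topfull","top",(0,0,560,420),1)
```

```text
True
t 17.73 mill xy 11.0 41.7 tip 156.8 F [-4.3 -0.6  2.4] w 0.1
t 17.93 mill xy 10.8 41.8 tip 156.4 F [-4.6 -0.4  2.5] w -0.1
t 19.98 mill xy -149.9 0.3 tip 299.1 F [ 0.9 -0.2  0.4] w -0.1
```

View pics/g_side.png

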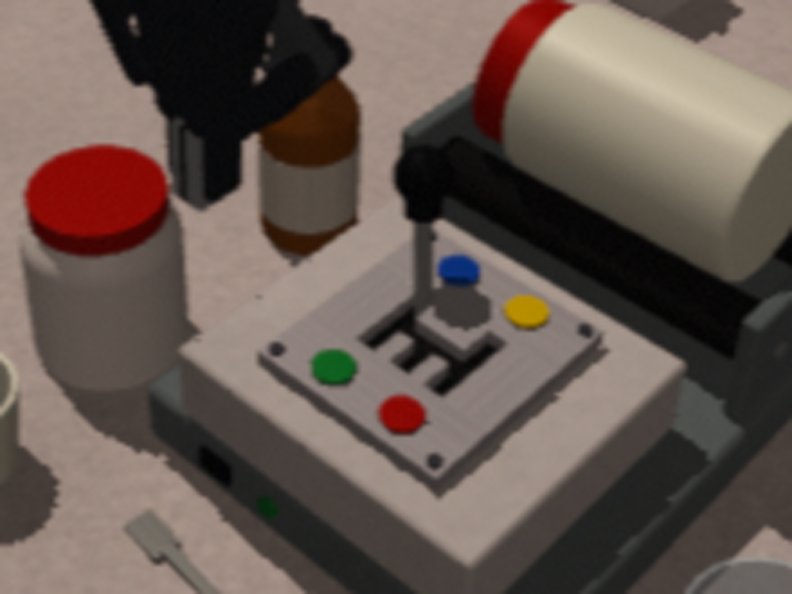

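View pics/g_top.png

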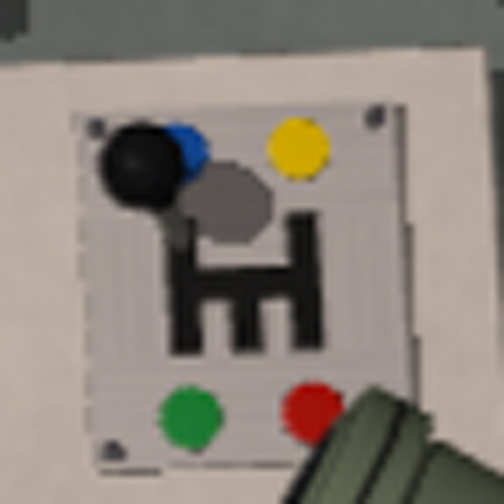

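View pics/g_topfull.png

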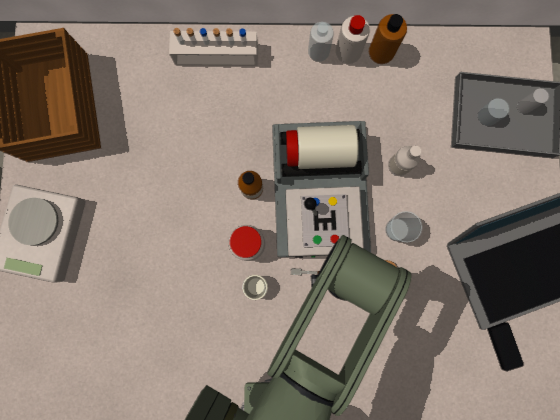

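Run:
```python
from h import *
for n,uv in (("top",(144/7+290-.5,166/7+180-.5)),("side",(422/3.6+200-.4,175/3.6+180-.4))):
    w=ray(optics.camera_params(n),uv,176.5)[:2]-C; print(n,"knob",w@X,w@Y)
```

```text
top knob 36.375993958072925 40.64962316069334
side knob 36.11216668724674 40.962977284318995
```

Both views put the knob at about (+36, +41) mm. That puts the stem about 30 mm from the disc, inside the 32.5 mm limit, and the end stop was felt twice. The hand is clear and the bystanders I can see are in place, so I'm handing in.

Run:
```python
from h import *
st(); ctrl.finish_job()
```

```text
t 20.13 mill xy -149.7 0.4 tip 299.1 F [-0.2 -0.2  0.4] w 0.3
the job is handed in; nothing more can be done
```

The lever is in the blue gear, the far-left slot seen from the robot, and I handed the job in at 20.1 s with the hand clear. I moved it with the closed fingertips in three sideways pushes: forward out of park, left along the channel, and forward into the slot.

**Last checks:**
- **Lever position:** both cameras put the knob at about (+36, +41) mm from the gate centre, so the stem is about 30 mm from the blue disc (limit 32.5 mm). That is about 2–3 mm short of the nominal (39, 42) mm. It is roughly the size of the camera error, and the push stopped twice at the slot end, the second time at a 20 N force threshold.
- **Forces:** the tool force read under 1 N after I took the hand away. I have no direct reading of how far the knob was pulled up, but I only pushed it sideways.
- **Bystanders:** the ones visible in the final top picture stand where they were. The arm hid the cork ring and part of the spatula, so I could not fully confirm those two, but the hand never went near bench level.

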